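# Pin and clip the potato chipper's lever

### The job

Make the potato chipper's lever safe to use again: push its red-headed pivot pin fully home, then take the orange-handled hairpin clip from its wooden stand and slide its straight leg down through the cross-hole in the pin's bare end until the clip's closed end sits on the shank and its sprung leg hugs it underneath, and let go. The pin may be turned a little in its bearing, so feel for the hole; do not force anything: press gently, never with more than about 20 newtons. Leave the plate, bottle, mug and jar where they are.

Things in the scene. Friction and masses are not known exactly. Their poses are not given: they have to be found in the camera images.
- pivot (a point): On the lever pivot's axis, mid-way between the two ears of the fixed aluminium potato chipper, 110 mm above the table. Axes: z up; the pin lies along y, red head at +y, drilled end at -y; lever and cutter bed lie to +x, within 50 mm of y = 0. Ears: outer faces at y = +-23 mm, tops 16 mm above the pin's axis; nothing of the chipper is higher.
- pin (a joint): How far the pin is pushed in, m: 0 is 28 mm out, 0.028 fully home (head on the +y ear, a rigid stop). Starts at 0 to 0.010. Pushing the head to chipper -y moves it against about 4 N of friction plus 15 N per m/s; it stays where left. While it is out the ears cover the cross-hole.
- pin_head (a point): Centre of the outer face of the pin's red head, a disc 34 mm across and 8 mm thick facing chipper +y; moves with the pin. Axes as the chipper's. Free space above and beyond it.
- pin_hole (a point): Centre of the cross-hole, on the pin's axis; moves with the pin; axes as the chipper's. Steel shank 24 mm across; hole 8.4 mm across and 9 mm along the pin, through from top to bottom; home, it is 13 mm outside the -y ear. Shank and hole may be turned about the pin's axis up to 0.6 rad either way (not reported; upper mouth up to 6 mm off along chipper x); it turns against 0.045 N m, so the leg, once in the mouth and moved sideways, swings it true.
- stand: Fixed wooden stand holding the clip upright: block 64 x 37 mm, 60 mm high, on a 100 x 80 mm foot; origin under its centre. A slot along its x takes the clip's legs, the grip stands on its rim. Lift the clip 60 mm straight up to clear it.
- clip_grip (a point): Centre of the orange grip of the loose hairpin clip (65 g), upright in the stand, 80 mm above the table. Grip 26 mm along clip x, 16 mm along y, 40 mm high; z up, away from the legs. Straight steel leg: 6 mm thick, blunt tip, parallel to z at x = -6 mm. The closed end's flat underside, 26 mm below this point, meets the shank when home; this point is then 38 mm above the pin's axis.
- clip_tip (a point): Tip of the clip's straight leg, 72.5 mm below and 6 mm to clip -x of the grip's centre. Home, it is 34.5 mm below the pin's axis. The clip may go in either way round.
- clip_spring (a point): Root of the clip's sprung leg, 9 mm to clip +x and 18 mm below the grip's centre. 5 mm wire, curved to hug the shank, hanging on the +x side, flared end 66 mm below the grip's centre. The shank pushes it aside over the last 25 mm of travel and it snaps beneath; takes about 5 to 15 N of push.
- plate: White plate with fritters, bystander, 170 mm across, origin under its centre.
- bottle: Amber bottle with red cap, bystander, 66 mm across, 190 mm high, origin under its centre.
- mug: Blue mug, bystander, 76 mm across, 85 mm high, handle on its +y side, origin under its centre.
- jar: Glass jar with white lid, bystander, 64 mm across, 80 mm high, origin under its centre.
Not all that is in view belongs to the job. Of the things that look like the part that bears clip_grip, the largest one is meant.

How it is judged:
By the outcome, as a careful person would: the job done as asked, in the order asked, and still so for the second after the job is handed in, with the robot touching nothing.
It also fails if it takes over 67 s, if anything falls off the work surface, if the arm or the gripper's body presses on something with over 40 N, if the wrist force passes 120 N, or if a joint passes its speed limit or range.

### The arm

A 6-joint arm with a two-finger parallel gripper is mounted at the origin on the work surface. World frame = base frame: x ahead of the robot, y to its left, z up, the work surface at z = 0. Lengths are in m, angles in rad, forces in N, time in s.
With the tool pointing down it reaches from about 0.3 to 0.75 m from the base axis. Payload 8.5 kg.
Tool frame: the origin (TCP) lies midway between the tips of the shut fingers; the grasp point (between the pads) lies 19 mm behind it; x points along the fingers, y is the direction in which the jaws open and shut, and the axes are right-handed (so a half turn about x gives the same grasp; the last joint's range is limited). The gripper opens to 85 mm and grips with 20 to 120 N. Pads are 22 mm wide; open, the fingers measure 114 mm over their backs; the gripper's body (76 mm by 85 mm) begins 54 mm behind the grasp point. The pads swing forward as they close: fully open they stand 13 mm farther back than shut.
Start: joints at [-1.363, 0.381, 1.297, -0, 1.464, -0.215], TCP at [0.226, -0.502, 0.231] pointing down, gripper open.
Joint ranges: [-3.11, 3.11], [-0.89, 2.33], [0.22, 2.48], [-1.42, 4.56], [0.17, 2.85], [-2.88, 2.88]. Speed limits (rad/s): [2.39, 2.39, 3.14, 3.14, 3.14, 3.14].

### API

Orientations are given as a rotation vector (axis times angle).
In Python, from bench import env gives the robot as it stands.
- The arm moves only by the tool step_arm, never from a script. Its argument "rows" is a list of rows, each a list of 3 entries, a list of its own where there are three numbers: the shift along the tool's x, y, z in m, then the turn, a rotation vector about the tool's x, y, z in rad, then the finger opening in m, from 0 to 0.0854. In form: [[[tx, ty, tz], [wx, wy, wz], jaw], ...]. A call has 1 to 10 rows; each row is the pose to reach, as a shift and turn from the pose commanded when the call began, along the tool's axes at that moment; what a row does not reach only later rows make up. A row lasts 1/8 s, in which the tool goes at most 62.5 mm and 10.7 degrees, less where a joint would pass 70% of its speed; a pose out of reach is approached as far as the arm can. A call with a gripper value outside its range is refused whole. The fingers move at their own pace and stop on an object; the grip force is fixed at half the most. Time passes only in rows, so rows that repeat a pose let the fingers close. It gives the time, the measured TCP pose, the force and the opening at its end, in the units of the state.
- env.get_obs(): the state, without advancing time (a new reading comes with each control period).
- env.capture(name): name is "side" or "top" or "wrist"; returns a dict with "img" (384x512x3 uint8, blue, green, red), "fov_y" (degrees; the focal length in pixels is half the picture's height over the tangent of half this angle, whatever the lens; pixels are square), "cx", "cy" (the principal point, pixels), "view" (4x4, takes a point from world to camera coordinates); the wrist camera has in their place "T_tool_cam" (4x4, takes a point from camera to tool coordinates, whose origin is the TCP and whose axes are the tool frame's). Camera axes: x right, y down, z forward; pixel columns grow to the right and rows downward; lengths in m; the calibration is good to about 2 mm. The wrist camera is an equidistant fisheye: a pixel r from the principal point sees the ray r / f radians off the axis. A picture is of the moment at which its call begins: read the wrist's pose just before it. There is no depth.
- env.sign_off(): hands the job in, once; it reports no verdict.
Trained networks look in a picture, given as the dict that the camera call returned (one of the last four; its "shot" number tells which), for a name from the list of things; names that differ only in an ending like _2 or _b are one class to them, and where a whole thing is asked for, a point or a joint stands for the part that bears it (a point fixed in the world has none). Each returns a list of dicts, best first, with "score" (0 to 1); they miss things now and then, are a little off and sometimes report something else, mostly with a low value. They report only what shows in the picture. A call takes as long as a camera call. They do not tell look-alikes from the thing itself.
- env.find_in(picture, thing): "rect" ([left, top, width, height] in pixels, round what is visible of it).
- env.regions_of(picture, thing): "region" (384x512 bool, what is visible of it) and "rect" ([left, top, width, height] in pixels, round what is visible of it).
The state is a dict: "time": time; "joint_pos": joint angles; "qd": joint speeds; "tau": joint torques, N m; "eef_pos": TCP position; "eef_rot": TCP orientation; "contact_force": force on the tool from outside, world axes, zero at the start; "wrist_torque": the same for the moment, N m; "finger_gap": finger opening in m.
Only numpy, scipy, OpenCV 4.12 (cv2) and the standard library are available. Lean on these libraries where they do the work, as an engineer would, in place of code of your own. Each camera call takes 0.05 s, during which the arm holds its last target.

## Working session

There is one attempt and no reset: what is moved stays moved. The work goes in short steps, Python scripts to look and compute and a tool call to move; the robot and the scene stay as the last step left them, time stands still between calls to the robot, and variables do not carry over. Pictures are saved under pics/ and viewed, and the job is handed in when it is done.

Besides the shell and the picture viewer there is one more tool, called after "Call:" as a command line: name --argument value ..., lists and objects as JSON in quotes. step_arm: Moves the arm, as the interface text tells. Its arguments: {"type":"object","properties":{"rows":{"type":"array"}},"required":["rows"]}

```bash
ls; mkdir -p pics; python3 - <<'E'
from bench import env
import cv2
o=env.get_obs()
for k,v in o.items(): print(k,v)
for n in ["side","top","wrist"]:
    c=env.capture(n); cv2.imwrite(f"pics/a_{n}.png",c["img"])
    print(n,c["fov_y"],c["cx"],c["cy"],c.get("view"),c.get("T_tool_cam"))
    for t in ["pin_head","pin_hole","pin","stand","clip_grip","clip_tip","clip_spring","pivot","plate","bottle","mug","jar"]:
        try: print(t,[(d["rect"],round(d["score"],2)) for d in env.find_in(c,t)])
        except Exception as e: print(t,e)
E
```

```text
pics
time 0.0
joint_pos [-1.36330231e+00  3.81220866e-01  1.29829244e+00  3.63422223e-05
  1.46359098e+00 -2.15327854e-01]
qd [ 0.00057091 -0.00098798  0.00026769  0.00131186  0.00015846  0.00031859]
tau [ 1.21778226e-03 -4.48454368e+01 -2.31274474e+01 -1.20941231e-04
  4.71151929e-03 -4.05358776e-06]
eef_pos [ 0.225614   -0.50126777  0.23068774]
eef_rot [ 1.98870065  0.42833467 -1.98861512]
contact_force [ 0.20867679 -0.15838409 -0.32984743]
wrist_torque [-0.08572369 -0.0132306  -0.00878774]
finger_gap 0.08532655768902553
side 43.42411647504473 259.4759726455619 191.42206418795485 [[ 0.97445098 -0.22387625 -0.01801999 -0.55094608]
 [-0.15408465 -0.60798317 -0.77885453  0.12248384]
 [ 0.16341118  0.76173216 -0.62694569  1.29352659]
 [ 0.          0.          0.          1.        ]] None
pin_head [([228.0, 141.7, 10.4, 22.3], 0.53)]
pin_hole [([228.0, 140.0, 7.1, 23.8], 0.7)]
pin []
stand [([228.4, 237.8, 47.2, 40.0], 0.64)]
clip_grip [([242.2, 232.1, 14.7, 18.0], 0.75)]
clip_tip [([246.2, 227.1, 12.0, 6.9], 0.68), ([244.6, 231.6, 8.3, 17.8], 0.62), ([200.0, 237.7, 23.2, 8.0], 0.55)]
[... 989 characters left out ...]
6.1, 203.6, 10.3, 11.3], 0.38)]
pivot []
plate [([354.2, 141.0, 52.9, 56.3], 0.7), ([109.3, 132.4, 32.6, 28.6], 0.35)]
bottle []
mug [([359.8, 263.8, 39.5, 26.1], 0.89)]
jar [([285.3, 124.9, 18.5, 24.6], 0.95)]
wrist 65.70646984690485 256.2159145070762 194.49008189572473 None [[-3.97293999e-04 -2.96092276e-01  9.55159257e-01 -1.42697983e-01]
 [ 9.99999444e-01  8.15490675e-04  6.68741117e-04 -6.17887821e-05]
 [-9.76932546e-04  9.55158991e-01  2.96091788e-01 -7.66299307e-02]
 [ 0.00000000e+00  0.00000000e+00  0.00000000e+00  1.00000000e+00]]
pin_head []
pin_hole []
pin []
stand []
clip_grip []
clip_tip []
clip_spring []
pivot []
plate []
bottle []
mug [([180.6, 26.2, 98.1, 77.1], 0.88)]
jar []
```

View pics/a_side.png

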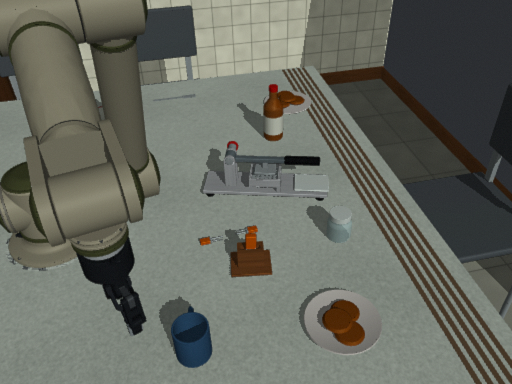

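View pics/a_top.png

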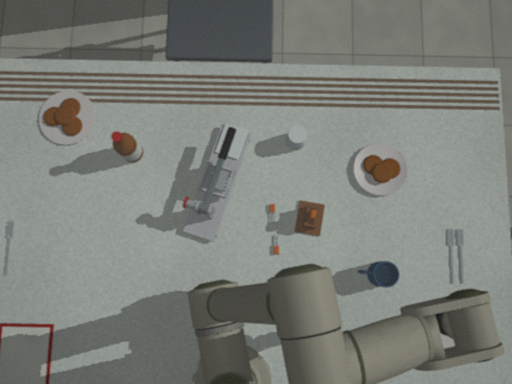

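```bash
python3 - <<'E'
import cv2
a=cv2.imread("pics/a_top.png")[180:280,160:340]
b=cv2.imread("pics/a_side.png")[120:290,180:350]
cv2.imwrite("pics/a_topz.png",cv2.resize(a,None,fx=4.4,fy=4.4,interpolation=cv2.INTER_CUBIC))
cv2.imwrite("pics/a_sidez.png",cv2.resize(b,None,fx=3.5,fy=3.5,interpolation=cv2.INTER_CUBIC))
E
```

```text
(no output)
```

View pics/a_topz.png

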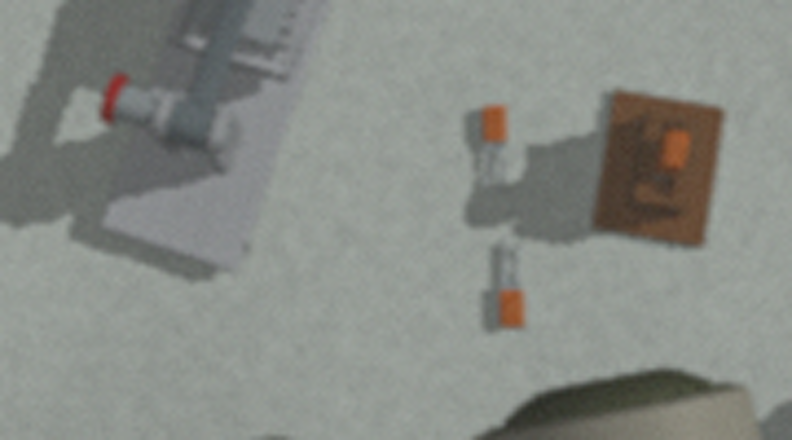

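View pics/a_sidez.png

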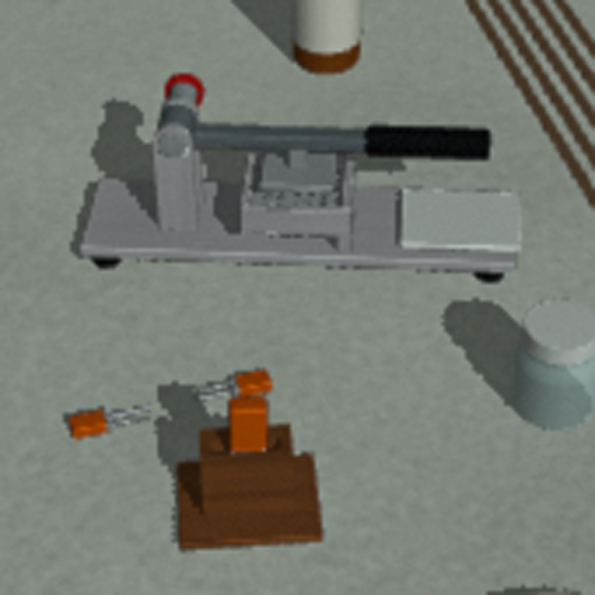

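```bash
cat > h.py <<'E'
import numpy as np, cv2
from bench import env
from scipy.spatial.transform import Rotation as R
def toolT(o=None):
    o=o or env.get_obs(); T=np.eye(4); T[:3,:3]=R.from_rotvec(o["eef_rot"]).as_matrix(); T[:3,3]=o["eef_pos"]; return T
def shot(n,save=None):
    T=toolT(); c=env.capture(n)
    c["T"]=np.linalg.inv(c["view"]) if c.get("view") is not None else T@c["T_tool_cam"]
    c["wr"]=n=="wrist"; c["f"]=192/np.tan(np.radians(c["fov_y"])/2)
    if save: cv2.imwrite(f"pics/{save}.png",c["img"])
    return c
def ray(c,u,v):
    x,y=u-c["cx"],v-c["cy"]
    if c["wr"]:
        r=np.hypot(x,y); th=r/c["f"]; d=np.array([x/r*np.sin(th),y/r*np.sin(th),np.cos(th)]) if r>0 else np.array([0,0,1.])
    else:
        d=np.array([x/c["f"],y/c["f"],1.]); d/=np.linalg.norm(d)
    return c["T"][:3,3],c["T"][:3,:3]@d
def atz(c,u,v,z):
    p,d=ray(c,u,v); return p+d*(z-p[2])/d[2]
def proj(c,P):
    q=np.linalg.inv(c["T"])@np.append(P,1); q=q[:3]
    if c["wr"]:
        rr=np.hypot(q[0],q[1]); th=np.arctan2(rr,q[2]); return np.array([c["cx"]+c["f"]*th*q[0]/rr,c["cy"]+c["f"]*th*q[1]/rr])
    return np.array([c["cx"]+c["f"]*q[0]/q[2],c["cy"]+c["f"]*q[1]/q[2]])
def tri(*cuv):
    A=np.zeros((3,3));b=np.zeros(3)
    for c,u,v in cuv:
        p,d=ray(c,u,v); M=np.eye(3)-np.outer(d,d); A+=M;b+=M@p
    return np.linalg.solve(A,b)
E
python3 - <<'E'
from h import *
np.set_printoptions(precision=4,suppress=True)
t=shot("top"); s=shot("side")
print("tool R\n",toolT()[:3,:3])
Z=4.4
tp=lambda u,v:(160+u/Z,180+v/Z)
sp=lambda u,v:(180+u/3.5,120+v/3.5)
print("foot corners",[atz(t,*tp(*p),0.012)[:2] for p in [(614,90),(722,108),(702,246),(594,228)]])
print("grip top",atz(t,*tp(676,149),0.1)[:2])
print("head z.11",atz(t,*tp(115,100),.11), "side",atz(s,*sp(185,90),.11))
print("tri head",tri((t,*tp(115,100)),(s,*sp(185,90))))
print("pin end",atz(t,*tp(228,145),.11),"side",atz(s,*sp(174,141),.11))
print("grip side",atz(s,*sp(249,400),.1)[:2])
print("lever",atz(t,235,130,.12))
E
```

```text
tool R
 [[ 0.      0.4103 -0.9119]
 [ 0.     -0.9119 -0.4103]
 [-1.     -0.     -0.    ]]
foot corners [array([ 0.5448, -0.1926]), array([ 0.5333, -0.2688]), array([ 0.436 , -0.2544]), array([ 0.4472, -0.179 ])]
grip top [ 0.4931 -0.2259]
head z.11 [0.5177 0.1439 0.11  ] side [0.5213 0.1505 0.11  ]
tri head [0.5186 0.1431 0.1148]
pin end [0.4893 0.0688 0.11  ] side [0.4991 0.0792 0.11  ]
grip side [ 0.4964 -0.2198]
lever [0.7347 0.0078 0.12  ]
```

```bash
cat >> h.py <<'E'
def Rdown(yaw):
    z=np.array([np.cos(yaw),np.sin(yaw),0]); x=np.array([0,0,-1.]); return np.column_stack([x,np.cross(z,x),z])
def plan(p,yawdeg,Tc=None):
    T=toolT() if Tc is None else Tc
    s=T[:3,:3].T@(np.array(p)-T[:3,3]); w=R.from_matrix(T[:3,:3].T@Rdown(np.radians(yawdeg))).as_rotvec()
    print("shift",np.round(s,4),"turn",np.round(w,4))
np.set_printoptions(precision=4,suppress=True)
E
python3 - <<'E'
from h import *
plan([0.545,0.215,0.24],-111)
t=shot("top")
r=env.find_in(t,"bottle");print(r)
print(atz(t,117,136,.19),atz(t,130,150,.09))
E
```

```text
shift [-0.0087 -0.5224 -0.5852] turn [-0.7815 -0.      0.    ]
[{'rect': [113.1, 131.9, 29.2, 31.9], 'score': 0.6}]
[0.6902 0.3317 0.19  ] [0.6759 0.3203 0.09  ]
```

Call:
step_arm --rows '[[[-0.009, -0.522, -0.585], [-0.7815, 0, 0], 0], [[-0.009, -0.522, -0.585], [-0.7815, 0, 0], 0], [[-0.009, -0.522, -0.585], [-0.7815, 0, 0], 0], [[-0.009, -0.522, -0.585], [-0.7815, 0, 0], 0], [[-0.009, -0.522, -0.585], [-0.7815, 0, 0], 0], [[-0.009, -0.522, -0.585], [-0.7815, 0, 0], 0], [[-0.009, -0.522, -0.585], [-0.7815, 0, 0], 0]]'

```text
time: 3.02
eef_pos: [0.4044, -0.1001, 0.2367]
eef_rot: [1.474, 1.012, -1.473]
contact_force: [0.5, -0.8, 0.2]
finger_gap: 0.0001
```

```bash
python3 - <<'E'
from h import *
c=shot("wrist","b_w"); print(toolT()); 
for t in ["stand","clip_grip"]: print(t,[(d["rect"],round(d["score"],2)) for d in env.find_in(c,t)])
plan([0.545,0.215,0.24],-111)
E
```

```text
[[ 0.0018  0.9357 -0.3527  0.4058]
 [ 0.0025 -0.3527 -0.9357 -0.0938]
 [-1.      0.0008 -0.0029  0.2368]
 [ 0.      0.      0.      1.    ]]
stand [([304.0, 189.4, 79.7, 70.0], 0.59)]
clip_grip [([241.8, 165.1, 40.9, 26.1], 0.74), ([347.8, 235.9, 29.9, 29.3], 0.65), ([309.4, 132.5, 45.0, 24.4], 0.61)]
shift [-0.0035  0.0205 -0.3439] turn [ 0.0058  0.     -0.0004]
```

View pics/b_w.png

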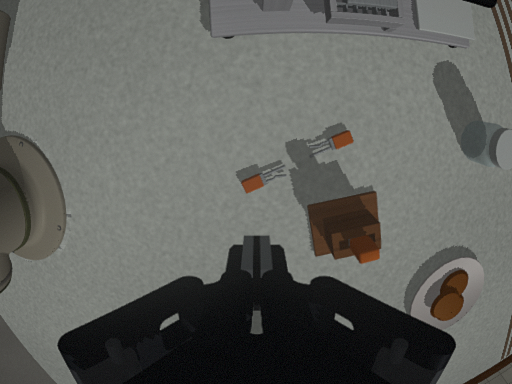

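Call:
step_arm --rows '[[[-0.004, 0.02, -0.344], [0, 0, 0], 0], [[-0.004, 0.02, -0.344], [0, 0, 0], 0], [[-0.004, 0.02, -0.344], [0, 0, 0], 0], [[-0.004, 0.02, -0.344], [0, 0, 0], 0], [[-0.004, 0.02, -0.344], [0, 0, 0], 0], [[-0.004, 0.02, -0.344], [0, 0, 0], 0], [[-0.004, 0.02, -0.344], [0, 0, 0], 0], [[-0.004, 0.02, -0.344], [0, 0, 0], 0]]'

```text
time: 4.18
eef_pos: [0.5459, 0.2103, 0.2402]
eef_rot: [1.474, 1.012, -1.476]
contact_force: [0.5, 0.2, 0.0]
finger_gap: -0.0001
```

```bash
python3 - <<'E'
from h import *
c=shot("wrist","c_w"); print(toolT()); 
for t in ["pin_head"]: print(t,[(d["rect"],round(d["score"],2)) for d in env.find_in(c,t)])
E
```

```text
[[-0.0002  0.9329 -0.3602  0.5458]
 [-0.0003 -0.3602 -0.9329  0.2103]
 [-1.     -0.0001  0.0004  0.2404]
 [ 0.      0.      0.      1.    ]]
pin_head []
```

View pics/c_w.png

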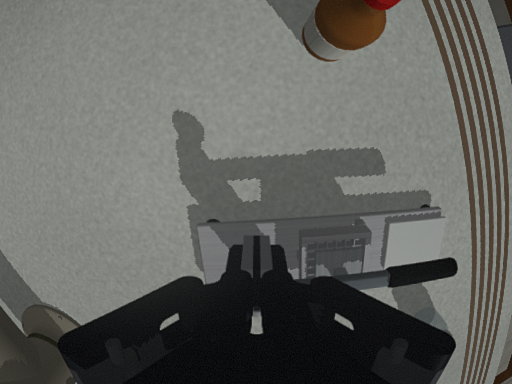

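```bash
python3 - <<'E'
from h import *
c=shot("wrist")
im=c["img"]; cv2.imwrite("pics/c_z.png",cv2.resize(im[195:300,190:470],None,fx=2.8,fy=2.8,interpolation=cv2.INTER_CUBIC))
a=atz(c,200,226,.03);b=atz(c,440,208,.03);print(a,b,np.degrees(np.arctan2(b[1]-a[1],b[0]-a[0])))
t=shot("top","c_top");s=shot("side","c_side")
for cc in(t,s):
  h=cv2.cvtColor(cc["img"],cv2.COLOR_BGR2HSV); m=((h[...,0]<6)|(h[...,0]>174))&(h[...,1]>150)&(h[...,2]>80)
  n,l,st,ce=cv2.connectedComponentsWithStats(m.astype(np.uint8)); print([(st[i].tolist(),ce[i]) for i in range(1,n) if st[i][4]>15])
cv2.imwrite("pics/c_tz.png",cv2.resize(t["img"][110:260,150:270],None,fx=4,fy=4,interpolation=cv2.INTER_CUBIC))
cv2.imwrite("pics/c_sz.png",cv2.resize(s["img"][120:220,180:350],None,fx=4,fy=4,interpolation=cv2.INTER_CUBIC))
E
```

```text
[0.4506 0.1651 0.03  ] [0.7772 0.0633 0.03  ] -17.304430797646837
[([112, 132, 11, 10, 77], array([117.2208, 136.7273])), ([0, 324, 27, 13, 59], array([  9.5254, 325.7966]))]
[([269, 84, 9, 9, 62], array([273.1935,  87.7258])), ([68, 105, 48, 27, 137], array([100.3212, 123.0292])), ([227, 141, 11, 9, 34], array([232.9412, 143.7647]))]
```

View pics/c_tz.png

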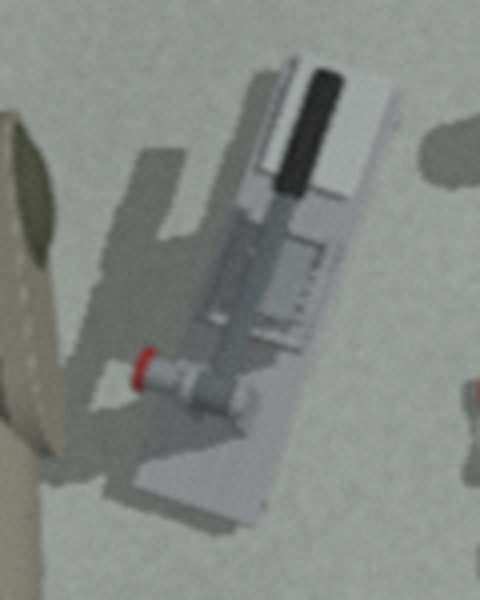

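View pics/c_sz.png

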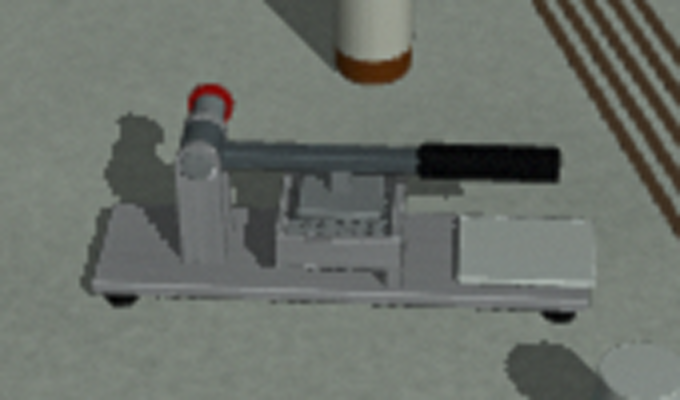

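View pics/c_z.png

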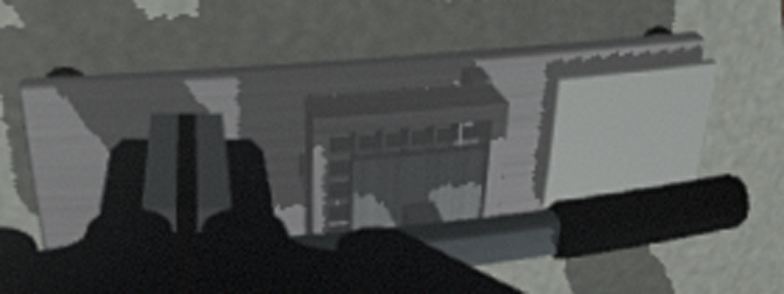

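```bash
python3 - <<'E'
from h import *
c=shot("wrist"); t=shot("top"); s=shot("side")
def ya(c,a,b,z=.025):
    a=atz(c,*a,z);b=atz(c,*b,z);print(a,b,np.degrees(np.arctan2(b[1]-a[1],b[0]-a[0])))
ya(c,(190+25/2.8,195+80/2.8),(190+700/2.8,195+33/2.8))
T=lambda u,v:(150+u/4,110+v/4)
ya(t,T(255,522),T(400,85)); ya(t,T(135,478),T(255,522)); ya(t,T(135,478),T(292,60))
S=lambda u,v:(180+u/4,120+v/4)
ya(s,S(95,292),S(590,303),.01)
# head
print(atz(t,*T(145,370),.11),atz(s,*S(210,104),.11), tri((t,*T(145,370)),(s,*S(210,104))))
print('ear end',tri((t,*T(247,402)),(s,*S(200,162))))
E
```

```text
[0.449  0.1678 0.025 ] [0.7806 0.063  0.025 ] -17.53381403845161
[0.4155 0.0681 0.025 ] [ 0.7598 -0.0348  0.025 ] -16.637368320878842
[0.4473 0.1602 0.025 ] [0.4155 0.0681 0.025 ] -109.0074670931921
[0.4473 0.1602 0.025 ] [0.7785 0.0506 0.025 ] -18.308877907504378
[0.4154 0.0758 0.01  ] [ 0.7615 -0.0249  0.01  ] -16.21834432468226
[0.5183 0.1436 0.11  ] [0.52   0.1493 0.11  ] [0.5184 0.143  0.1141]
ear end [0.497  0.0686 0.1165]
```

```bash
python3 - <<'E'
from h import *
plan([0.533,0.192,0.105],-107.3)
E
```

```text
shift [ 0.1355 -0.0049  0.0229] turn [-0.0651 -0.0001 -0.0002]
```

Call:
step_arm --rows '[[[0.05, 0, 0], [0, 0, 0], 0], [[0.1, -0.005, 0.01], [-0.065, 0, 0], 0], [[0.1355, -0.005, 0.023], [-0.065, 0, 0], 0], [[0.1355, -0.005, 0.023], [-0.065, 0, 0], 0], [[0.1355, -0.005, 0.023], [-0.065, 0, 0], 0]]'

```text
time: 5.2
eef_pos: [0.534, 0.1927, 0.1065]
eef_rot: [1.43, 1.05, -1.425]
contact_force: [0.9, 0.8, 0.5]
finger_gap: 0.0001
```

```bash
python3 - <<'E'
from h import *
t=shot("top");s=shot("side"); print(toolT(),env.get_obs()["contact_force"])
cv2.imwrite("pics/d_sz.png",cv2.resize(s["img"][100:220,160:330],None,fx=4,fy=4,interpolation=cv2.INTER_CUBIC))
E
```

```text
[[ 0.0034  0.955  -0.2967  0.5339]
 [ 0.0006 -0.2967 -0.955   0.1928]
 [-1.      0.0031 -0.0016  0.1067]
 [ 0.      0.      0.      1.    ]] [ 0.7269 -0.0225 -0.5579]
```

View pics/d_sz.png

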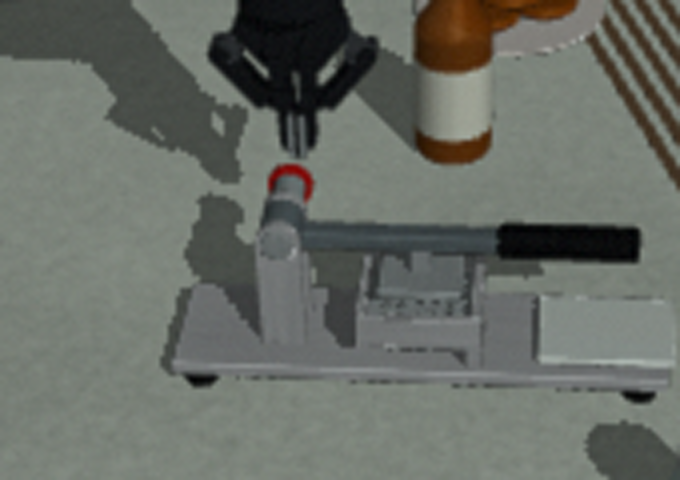

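Call:
step_arm --rows '[[[0, 0, 0.008], [0, 0, 0], 0], [[0, 0, 0.016], [0, 0, 0], 0], [[0, 0, 0.022], [0, 0, 0], 0], [[0, 0, 0.027], [0, 0, 0], 0], [[0, 0, 0.032], [0, 0, 0], 0], [[0, 0, 0.036], [0, 0, 0], 0], [[0, 0, 0.04], [0, 0, 0], 0], [[0, 0, 0.044], [0, 0, 0], 0], [[0, 0, 0.048], [0, 0, 0], 0], [[0, 0, 0.05], [0, 0, 0], 0]]'

```text
time: 6.55
eef_pos: [0.5179, 0.1444, 0.1049]
eef_rot: [1.428, 1.051, -1.428]
contact_force: [0.1, 4.2, 1.0]
finger_gap: 0.0001
```

Call:
step_arm --rows '[[[0, 0, 0.003], [0, 0, 0], 0], [[0, 0, 0.006], [0, 0, 0], 0], [[0, 0, 0.008], [0, 0, 0], 0]]'

```text
time: 6.92
eef_pos: [0.5155, 0.1367, 0.1049]
eef_rot: [1.428, 1.051, -1.428]
contact_force: [0.1, 4.0, 0.6]
finger_gap: -0.0
```

Call:
step_arm --rows '[[[0, 0, 0.001], [0, 0, 0], 0], [[0, 0, 0.002], [0, 0, 0], 0]]'

```text
time: 7.18
eef_pos: [0.515, 0.135, 0.1049]
eef_rot: [1.428, 1.051, -1.428]
contact_force: [-1.0, 4.1, -0.5]
finger_gap: -0.0004
```

Call:
step_arm --rows '[[[0, 0, 0.001], [0, 0, 0], 0], [[0, 0, 0.002], [0, 0, 0], 0]]'

```text
time: 7.42
eef_pos: [0.5146, 0.1338, 0.105]
eef_rot: [1.429, 1.052, -1.427]
contact_force: [1.9, 11.0, 0.2]
finger_gap: 0.0004
```

Call:
step_arm --rows '[[[0, 0, 0.0005], [0, 0, 0], 0], [[0, 0, 0.0005], [0, 0, 0], 0]]'

```text
time: 7.68
eef_pos: [0.5146, 0.1338, 0.105]
eef_rot: [1.43, 1.052, -1.426]
contact_force: [2.0, 10.7, 0.7]
finger_gap: -0.0001
```

Call:
step_arm --rows '[[[0, 0, -0.03], [0, 0, 0], 0], [[-0.05, 0, -0.03], [0, 0, 0], 0], [[-0.08, 0, -0.03], [0, 0, 0], 0]]'

```text
time: 8.05
eef_pos: [0.5236, 0.1609, 0.1866]
eef_rot: [1.427, 1.049, -1.427]
contact_force: [0.5, 0.0, 0.2]
finger_gap: -0.0003
```

```bash
python3 - <<'E'
from h import *
plan([0.549,0.0414,0.17],-17.3)
E
```

```text
shift [0.0168 0.0597 0.1065] turn [-1.57    0.0021 -0.0006]
```

Call:
step_arm --rows '[[[0, 0.06, 0.1065], [-1.57, 0, 0], 0], [[0, 0.06, 0.1065], [-1.57, 0, 0], 0], [[0, 0.06, 0.1065], [-1.57, 0, 0], 0], [[0, 0.06, 0.1065], [-1.57, 0, 0], 0], [[0, 0.06, 0.1065], [-1.57, 0, 0], 0], [[0, 0.06, 0.1065], [-1.57, 0, 0], 0], [[0, 0.06, 0.1065], [-1.57, 0, 0], 0], [[0.017, 0.06, 0.1065], [-1.57, 0, 0], 0], [[0.017, 0.06, 0.1065], [-1.57, 0, 0], 0], [[0.017, 0.06, 0.1065], [-1.57, 0, 0], 0]]'

```text
time: 9.3
eef_pos: [0.5487, 0.0412, 0.1677]
eef_rot: [0.237, 1.558, -0.239]
contact_force: [-0.3, -0.7, 0.4]
finger_gap: -0.0
```

```bash
python3 - <<'E'
from h import *
print(toolT())
c=shot("wrist","e_w")
for h in [[0.4918,0.0592,.122]]: print(proj(c,h))
for t in ["pin_hole","pin_head"]: print(t,[(d["rect"],round(d["score"],2)) for d in env.find_in(c,t)])
E
```

```text
[[-0.0007  0.2989  0.9543  0.5487]
 [-0.001   0.9543 -0.2989  0.0412]
 [-1.     -0.0011 -0.0003  0.1677]
 [ 0.      0.      0.      1.    ]]
[255.5716 129.1625]
pin_hole [([233.9, 108.4, 127.3, 48.2], 0.7)]
pin_head []
```

View pics/e_w.png

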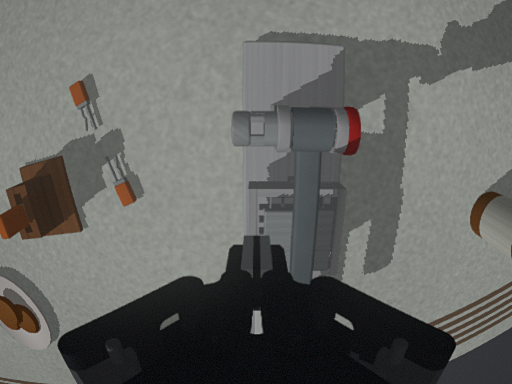

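Excellent view: pin home (red head at (352,131) touching the ear) and bare end with hole at about (257,125). Zoom.

```bash
python3 - <<'E'
import cv2
a=cv2.imread("pics/e_w.png")[95:165,225:370]
cv2.imwrite("pics/e_z.png",cv2.resize(a,None,fx=5.4,fy=5.4,interpolation=cv2.INTER_CUBIC))
a=cv2.imread("pics/e_w.png")[140:260,0:140]
cv2.imwrite("pics/e_z2.png",cv2.resize(a,None,fx=4.5,fy=4.5,interpolation=cv2.INTER_CUBIC))
E
```

```text
(no output)
```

View pics/e_z.png

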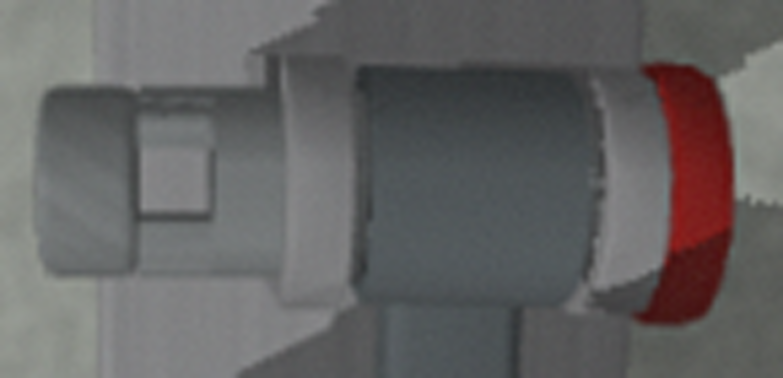

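View pics/e_z2.png

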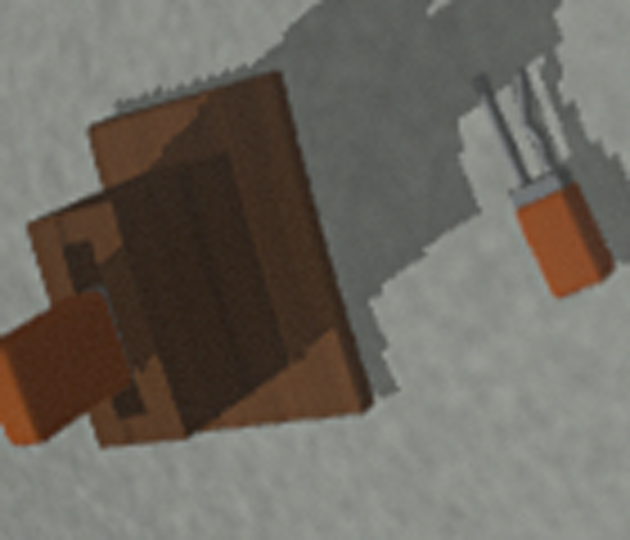

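```bash
python3 - <<'E'
from h import *
ims=[]
for i in range(6): c=shot("wrist"); ims.append(c["img"].astype(float))
a=np.mean(ims,0)[100:150,225:290]; a=np.clip((a-60)*1.6,0,255).astype(np.uint8)
cv2.imwrite("pics/f_z.png",cv2.resize(a,None,fx=12,fy=12,interpolation=cv2.INTER_NEAREST))
print(a[:, 257-225].mean(1).astype(int)); print(a[:,280-230].mean(1).astype(int))
E
```

```text
[107 108 108 107 107 107 107 107 109 111  83  32  26  49  25  28  59  85
  95  90  85  85  99 109 110 109 108 108 109 110 109 110 113 106  32  27
  84  84  83  91  93  94  87  88  91  81  96 110 110 110]
[106 104  58  41  41  22  14  15  16  16  15  14  16  19  22  25  33  40
  48  52  57  60  66  70  76  83  85  84  85  86  86  87  88  89  90  88
  91  94  95  95  93  90  84  80  78  71  75  83  82  83]
```

View pics/f_z.png

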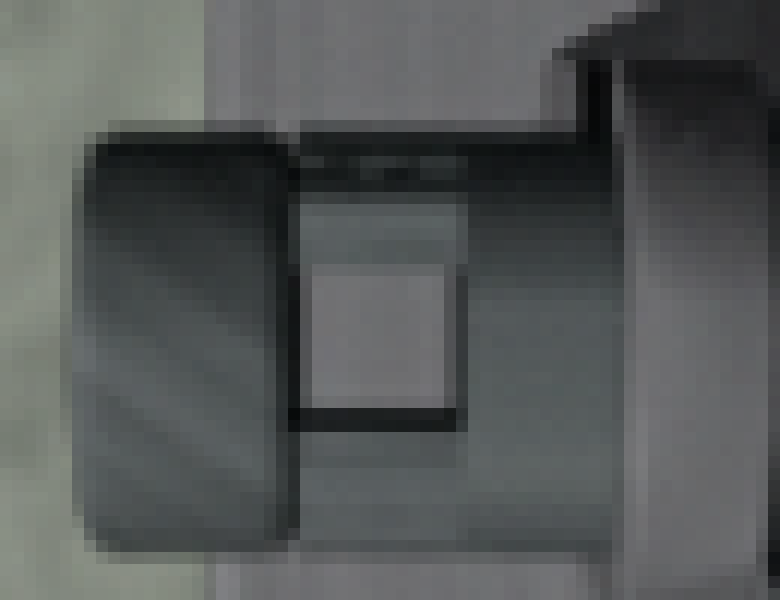

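```bash
python3 - <<'E'
from h import *
c=shot("wrist"); print("hole",atz(c,256.9,129,.122), 'axis pts', atz(c,233,129,.122),atz(c,350,131,.122))
plan([0.554,-0.233,0.19],-8.4)
E
```

```text
hole [0.4921 0.0605 0.122 ] axis pts [0.4876 0.0461 0.122 ] [0.5101 0.1186 0.122 ]
shift [-0.0221 -0.2607  0.0868] turn [-0.156   0.0001  0.    ]
```

Call:
step_arm --rows '[[[-0.03, -0.261, 0.087], [-0.156, 0, 0], 0.08], [[-0.03, -0.261, 0.087], [-0.156, 0, 0], 0.08], [[-0.03, -0.261, 0.087], [-0.156, 0, 0], 0.08], [[-0.03, -0.261, 0.087], [-0.156, 0, 0], 0.08], [[-0.022, -0.261, 0.087], [-0.156, 0, 0], 0.08], [[-0.022, -0.261, 0.087], [-0.156, 0, 0], 0.08], [[-0.022, -0.261, 0.087], [-0.156, 0, 0], 0.08]]'

```text
time: 10.68
eef_pos: [0.5542, -0.2324, 0.1899]
eef_rot: [0.115, 1.568, -0.114]
contact_force: [0.1, 0.1, 0.3]
finger_gap: 0.0798
```

```bash
python3 - <<'E'
from h import *
print(toolT())
c=shot("wrist","g_w")
for t in ["clip_grip","stand"]: print(t,[(d["rect"],round(d["score"],2)) for d in env.find_in(c,t)])
cv2.imwrite("pics/g_z.png",cv2.resize(c["img"][80:220,180:330],None,fx=4,fy=4,interpolation=cv2.INTER_CUBIC))
E
```

```text
[[-0.0002  0.1453  0.9894  0.5542]
 [ 0.0004  0.9894 -0.1453 -0.2324]
 [-1.      0.0004 -0.0003  0.1899]
 [ 0.      0.      0.      1.    ]]
clip_grip [([241.5, 106.2, 24.8, 37.2], 0.88), ([349.8, 91.1, 21.3, 51.9], 0.87), ([323.6, 6.4, 21.4, 54.7], 0.77)]
stand [([218.8, 70.3, 76.3, 91.9], 0.96)]
```

View pics/g_w.png

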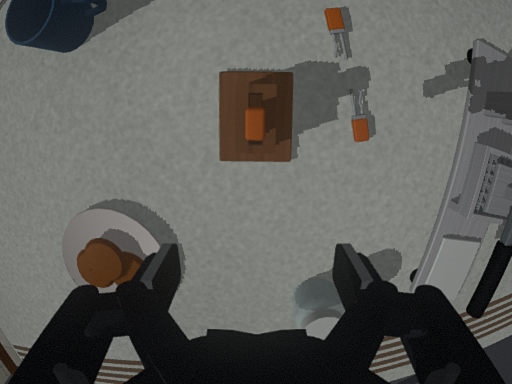

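View pics/g_z.png

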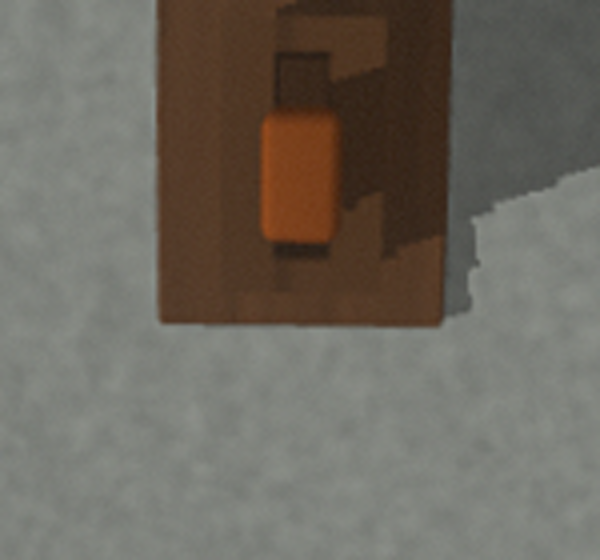

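```bash
python3 - <<'E'
from h import *
c=shot("wrist"); p=atz(c,255,124,.1); print(p, atz(c,255,108,.1),atz(c,255,140,.1),atz(c,245.5,124,.1),atz(c,264.5,124,.1))
t=shot("top");h=cv2.cvtColor(t["img"],cv2.COLOR_BGR2HSV);
plan([p[0],p[1],0.15],-8.4);plan([p[0],p[1],0.070],-8.4)
E
```

```text
[ 0.495  -0.2239  0.1   ] [ 0.4826 -0.2221  0.1   ] [ 0.5075 -0.2257  0.1   ] [ 0.494  -0.2312  0.1   ] [ 0.4961 -0.2166  0.1   ]
shift [ 0.0401 -0.0001 -0.06  ] turn [0.0015 0.0003 0.0001]
shift [ 0.1201 -0.0001 -0.06  ] turn [0.0015 0.0003 0.0001]
```

Call:
step_arm --rows '[[[0.04, 0, -0.06], [0, 0, 0], 0.05], [[0.04, 0, -0.06], [0, 0, 0], 0.05], [[0.08, 0, -0.06], [0, 0, 0], 0.05], [[0.11, 0, -0.06], [0, 0, 0], 0.05], [[0.12, 0, -0.06], [0, 0, 0], 0.05], [[0.12, 0, -0.06], [0, 0, 0], 0.05]]'

```text
time: 11.68
eef_pos: [0.4955, -0.2247, 0.0703]
eef_rot: [0.114, 1.567, -0.115]
contact_force: [-0.6, 0.5, 0.5]
finger_gap: 0.0501
```

```bash
python3 - <<'E'
from h import *
c=shot("wrist","h_w");s=shot("side")
cv2.imwrite("pics/h_z.png",np.hstack([cv2.resize(c["img"][150:330,180:330],(500,600)),cv2.resize(s["img"][180:300,200:300],(500,600))])[:,:800])
E
```

```text
(no output)
```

View pics/h_z.png

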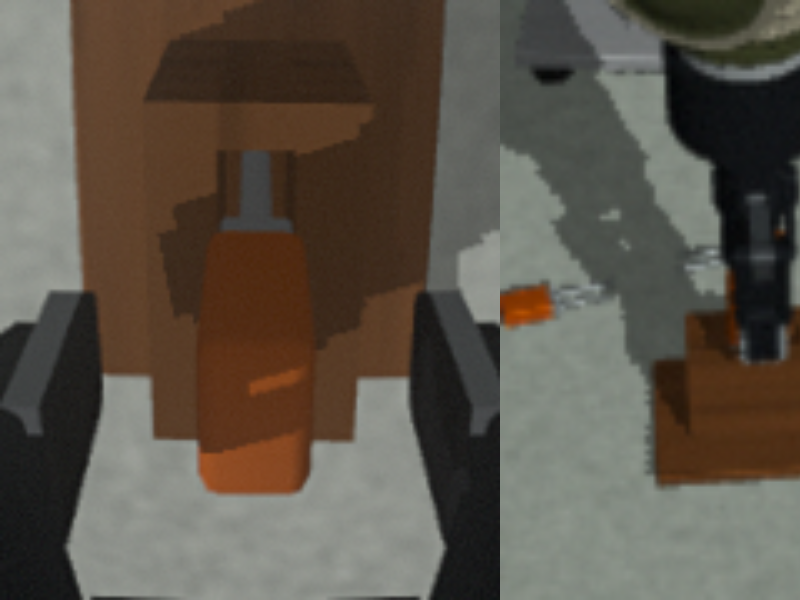

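Call:
step_arm --rows '[[[0, 0, 0], [0, 0, 0], 0.03], [[0, 0, 0], [0, 0, 0], 0.02], [[0, 0, 0], [0, 0, 0], 0.008], [[0, 0, 0], [0, 0, 0], 0.008], [[0, 0, 0], [0, 0, 0], 0.008], [[0, 0, 0], [0, 0, 0], 0.008]]'

```text
time: 12.52
eef_pos: [0.4951, -0.2247, 0.0704]
eef_rot: [0.114, 1.567, -0.115]
contact_force: [-1.5, 0.1, 6.7]
finger_gap: 0.0155
```

Call:
step_arm --rows '[[[-0.01, 0, 0], [0, 0, 0], 0.008], [[-0.03, 0, 0], [0, 0, 0], 0.008], [[-0.06, 0, 0], [0, 0, 0], 0.008], [[-0.1, 0, 0], [0, 0, 0], 0.008], [[-0.13, 0, 0], [0, 0, 0], 0.008], [[-0.13, 0, 0], [0, 0, 0], 0.008]]'

```text
time: 13.28
eef_pos: [0.4955, -0.225, 0.2021]
eef_rot: [0.113, 1.564, -0.117]
contact_force: [-1.2, 0.3, -0.6]
finger_gap: 0.0149
```

```bash
python3 - <<'E'
from h import *
print(toolT(),env.get_obs()["finger_gap"])
c=shot("wrist","i_w")
cv2.imwrite("pics/i_z.png",cv2.resize(c["img"][100:320,180:330],None,fx=4,fy=4,interpolation=cv2.INTER_CUBIC)[:600*2:1][:600])
for t in ["clip_tip","clip_spring","clip_grip"]: print(t,[(d["rect"],round(d["score"],2)) for d in env.find_in(c,t)])
E
```

```text
[[ 0.0037  0.1457  0.9893  0.4955]
 [-0.0027  0.9893 -0.1457 -0.225 ]
 [-1.     -0.0022  0.004   0.2021]
 [ 0.      0.      0.      1.    ]] 0.014882142028273973
clip_tip [([243.4, 193.1, 34.5, 103.2], 0.92), ([324.3, 55.2, 17.7, 51.4], 0.75), ([346.7, 139.1, 15.5, 50.2], 0.59)]
clip_spring [([344.9, 141.4, 18.3, 45.9], 0.78), ([240.8, 194.1, 33.3, 104.6], 0.64)]
clip_grip [([324.4, 57.1, 19.1, 49.5], 0.98), ([346.1, 139.5, 18.4, 49.7], 0.95), ([236.9, 196.3, 34.5, 106.6], 0.82)]
```

View pics/i_w.png

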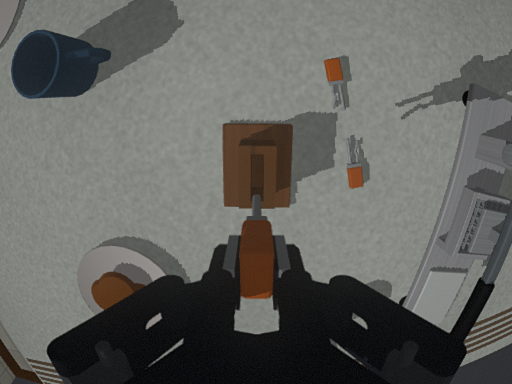

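View pics/i_z.png

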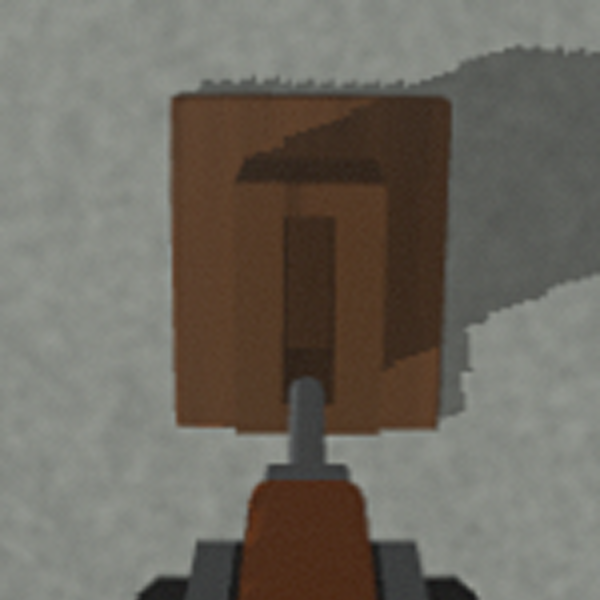

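```bash
python3 - <<'E'
from h import *
c=shot("wrist"); T=toolT()
for q in [(0.0629,0,-.006),(0.0564,0,-.009),(.0564,0,-.014)]: print(proj(c,(T@np.append(q,1))[:3]))
s=shot("side","i_s"); q=proj(s,(T@np.array([.03,0,0,1]))[:3]); print(q); u,v=q.astype(int)
cv2.imwrite("pics/i_sz.png",cv2.resize(s["img"][v-50:v+50,u-50:u+50],None,fx=6,fy=6,interpolation=cv2.INTER_CUBIC))
E
```

```text
[255.3469 201.257 ]
[255.3244 200.1738]
[255.3253 193.4028]
[249.802  213.9559]
```

View pics/i_sz.png

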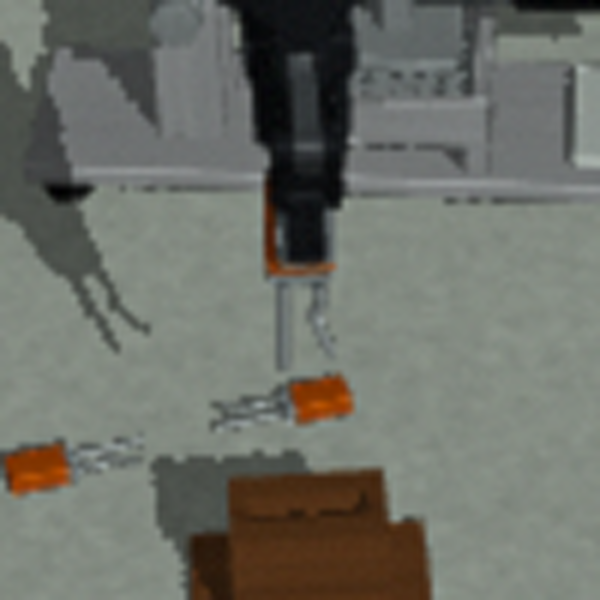

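```bash
python3 - <<'E'
from h import *
plan([0.4983,0.0586,0.205],-17.3)
E
```

```text
shift [-0.0059  0.2805 -0.0376] turn [ 0.1556 -0.0021 -0.0009]
```

Call:
step_arm --rows '[[[-0.016, 0.28, -0.0376], [0.156, 0, 0], 0.008], [[-0.016, 0.28, -0.0376], [0.156, 0, 0], 0.008], [[-0.016, 0.28, -0.0376], [0.156, 0, 0], 0.008], [[-0.016, 0.28, -0.0376], [0.156, 0, 0], 0.008], [[-0.016, 0.28, -0.0376], [0.156, -0.002, 0], 0.008], [[-0.006, 0.28, -0.0376], [0.156, -0.002, 0], 0.008], [[-0.006, 0.28, -0.0376], [0.156, -0.002, 0], 0.008], [[-0.006, 0.28, -0.0376], [0.156, -0.002, 0], 0.008]]'

```text
time: 14.58
eef_pos: [0.4986, 0.0569, 0.2056]
eef_rot: [0.238, 1.556, -0.239]
contact_force: [0.4, -1.1, -1.6]
finger_gap: 0.0152
```

```bash
cat > look.py <<'E'
from h import *
import sys
n=sys.argv[1]
ims=[]
for i in range(4): c=shot("wrist"); ims.append(c["img"].astype(float))
a=np.mean(ims,0).astype(np.uint8); cv2.imwrite(f"pics/{n}.png",a)
cv2.imwrite(f"pics/{n}_z.png",cv2.resize(a[150:240,210:310],None,fx=6.5,fy=6.5,interpolation=cv2.INTER_CUBIC))
o=env.get_obs(); print(toolT(o),o["contact_force"],o["finger_gap"])
s=shot("side",n+"_s"); u,v=proj(s,[0.492,.06,.12]).astype(int)
cv2.imwrite(f"pics/{n}_sz.png",cv2.resize(s["img"][v-60:v+40,u-50:u+50],None,fx=5.5,fy=5.5,interpolation=cv2.INTER_CUBIC))
E
python3 look.py j
```

```text
[[ 0.0021  0.2988  0.9543  0.4986]
 [-0.0005  0.9543 -0.2987  0.0573]
 [-1.      0.0002  0.0022  0.2059]
 [ 0.      0.      0.      1.    ]] [-0.1085 -0.2109 -0.45  ] 0.015381926570321424
```

View pics/j_z.png

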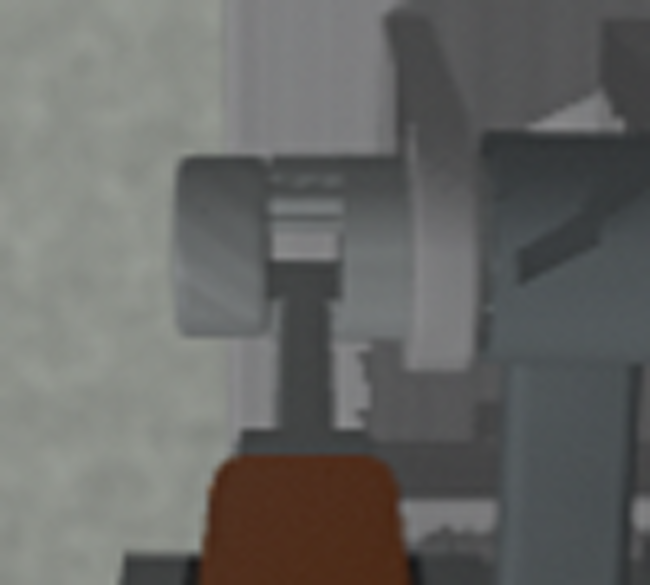

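View pics/j_sz.png

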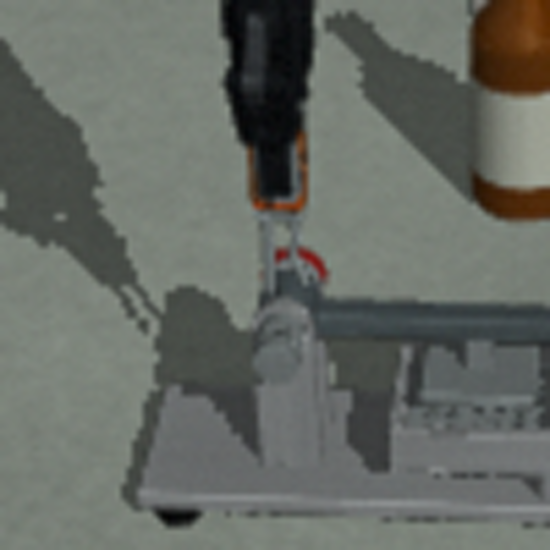

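Call:
step_arm --rows '[[[0.006, 0, 0], [0, -0.002, 0], 0.008], [[0.012, 0, -0.0003], [0, -0.002, 0], 0.008], [[0.016, 0, -0.0003], [0, -0.002, 0], 0.008], [[0.018, 0, -0.0003], [0, -0.002, 0], 0.008], [[0.018, 0, -0.0003], [0, -0.002, 0], 0.008]]'

```text
time: 15.45
eef_pos: [0.4983, 0.058, 0.1878]
eef_rot: [0.237, 1.554, -0.237]
contact_force: [0.4, -0.8, 0.1]
finger_gap: 0.0152
```

```bash
python3 look.py k
```

```text
[[ 0.0042  0.2977  0.9546  0.4983]
 [-0.0011  0.9547 -0.2977  0.058 ]
 [-1.      0.0003  0.0044  0.188 ]
 [ 0.      0.      0.      1.    ]] [-0.5345  0.5153 -1.0655] 0.01529433351807644
```

View pics/k_z.png

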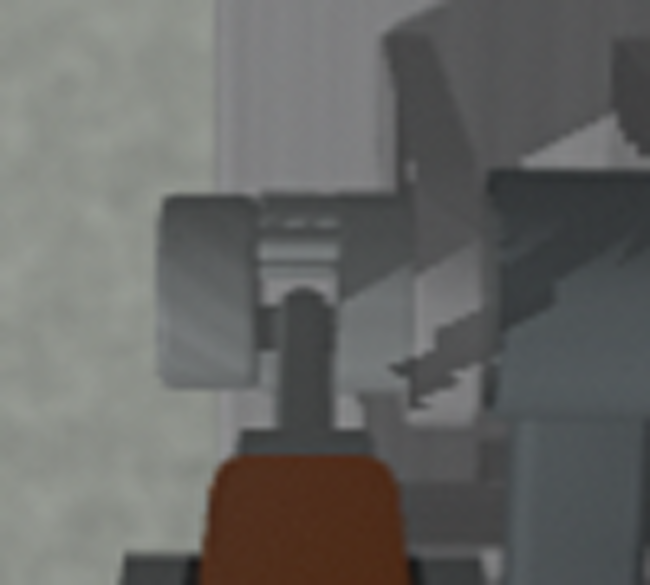

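View pics/k_sz.png

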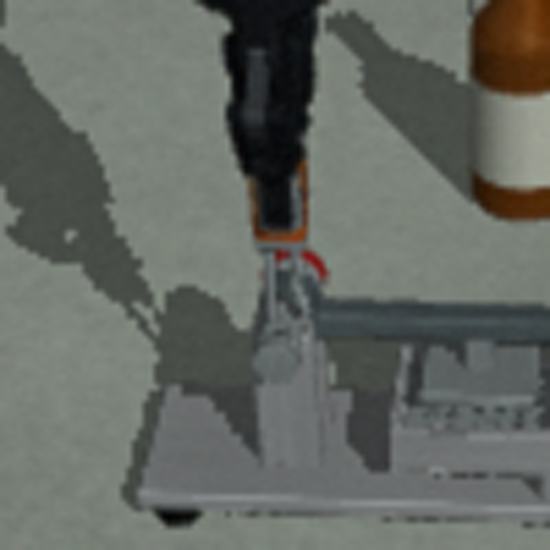

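Call:
step_arm --rows '[[[0, -0.0007, 0], [0, 0, 0], 0.008], [[0.002, -0.0007, 0], [0, 0, 0], 0.008], [[0.004, -0.0007, 0], [0, 0, 0], 0.008], [[0.006, -0.0007, 0], [0, 0, 0], 0.008]]'

```text
time: 16.2
eef_pos: [0.4981, 0.0573, 0.1817]
eef_rot: [0.237, 1.554, -0.237]
contact_force: [0.1, 0.2, 2.6]
finger_gap: 0.0151
```

Call:
step_arm --rows '[[[0.001, 0, 0], [0, 0, 0], 0.008], [[0.002, 0, 0], [0, 0, 0], 0.008]]'

```text
time: 16.45
eef_pos: [0.4984, 0.0573, 0.1799]
eef_rot: [0.237, 1.553, -0.237]
contact_force: [1.9, -0.1, -0.5]
finger_gap: 0.0151
```

```bash
python3 look.py l
```

```text
[[ 0.0045  0.2978  0.9546  0.4983]
 [-0.0011  0.9546 -0.2978  0.0573]
 [-1.      0.0003  0.0046  0.1798]
 [ 0.      0.      0.      1.    ]] [ 2.6249 -0.5752 -1.007 ] 0.015200708146077017
```

View pics/l_z.png

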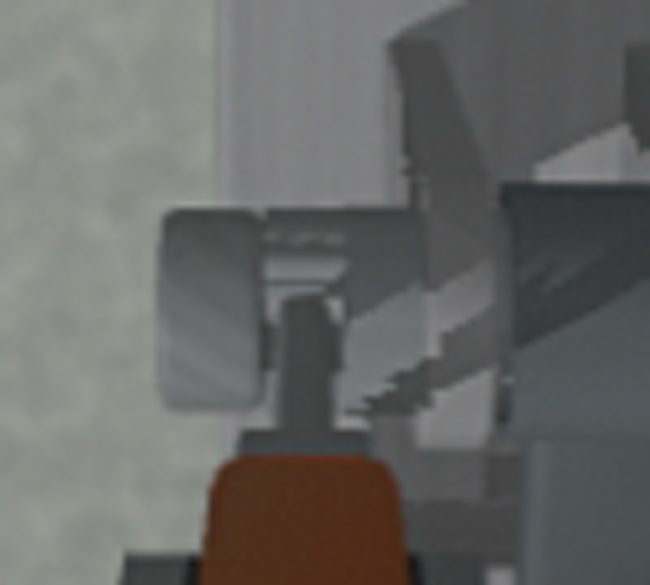

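Call:
step_arm --rows '[[[0.002, 0, 0.0003], [0, 0, 0], 0.008], [[0.004, 0, 0.0006], [0, 0, 0], 0.008], [[0.006, 0, 0.0006], [0, 0, 0], 0.008]]'

```text
time: 17.08
eef_pos: [0.4987, 0.0571, 0.1738]
eef_rot: [0.237, 1.554, -0.237]
contact_force: [2.5, -1.1, 1.2]
finger_gap: 0.015
```

Call:
step_arm --rows '[[[0.002, 0, 0.0003], [0, 0, 0], 0.008], [[0.004, 0, 0.0005], [0, 0, 0], 0.008], [[0.006, 0, 0.0005], [0, 0, 0], 0.008]]'

```text
time: 17.45
eef_pos: [0.4991, 0.057, 0.1677]
eef_rot: [0.237, 1.554, -0.238]
contact_force: [1.9, -0.7, -0.4]
finger_gap: 0.0149
```

Call:
step_arm --rows '[[[0.002, 0, 0], [0, 0, 0], 0.008], [[0.004, 0, 0], [0, 0, 0], 0.008], [[0.006, 0, 0], [0, 0, 0], 0.008]]'

```text
time: 17.82
eef_pos: [0.4993, 0.057, 0.1618]
eef_rot: [0.237, 1.554, -0.237]
contact_force: [2.2, -1.0, 1.0]
finger_gap: 0.0154
```

```bash
python3 look.py m
```

```text
[[ 0.0037  0.2977  0.9546  0.4992]
 [-0.0011  0.9547 -0.2977  0.057 ]
 [-1.      0.0001  0.0039  0.1617]
 [ 0.      0.      0.      1.    ]] [ 2.2403 -1.7788 -2.0651] 0.014695878385441808
```

View pics/m_z.png

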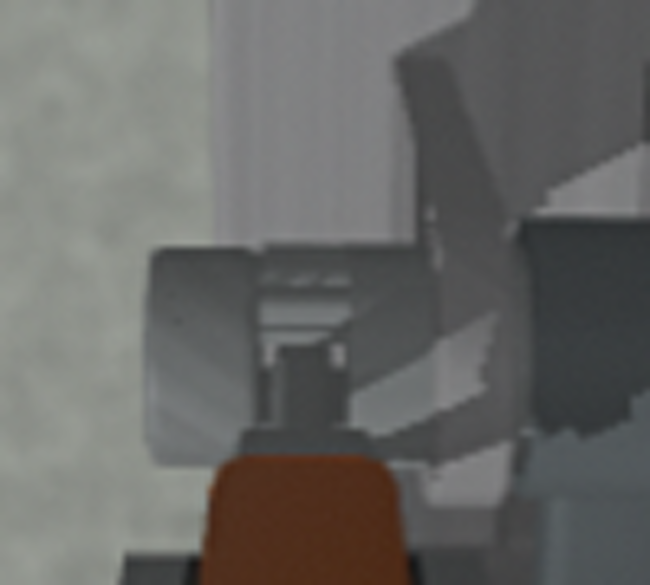

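View pics/m_sz.png

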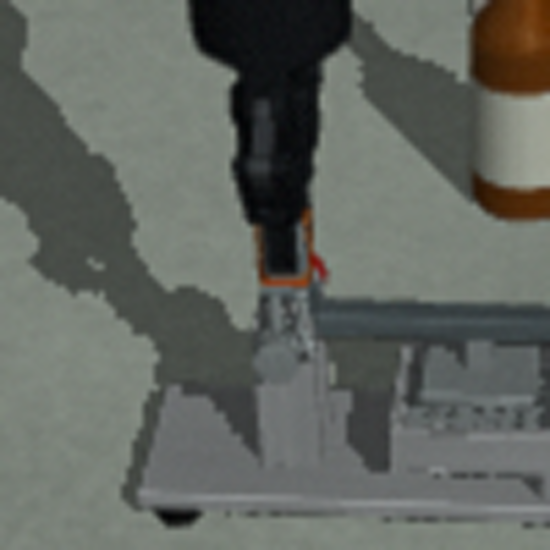

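Call:
step_arm --rows '[[[0.002, 0, 0], [0, 0, 0], 0.008], [[0.004, 0, 0], [0, 0, 0], 0.008]]'

```text
time: 18.32
eef_pos: [0.4994, 0.057, 0.158]
eef_rot: [0.237, 1.553, -0.237]
contact_force: [1.8, -0.9, 2.8]
finger_gap: 0.015
```

Call:
step_arm --rows '[[[0.002, 0, 0], [0, 0, 0], 0.008], [[0.004, 0, 0], [0, 0, 0], 0.008]]'

```text
time: 18.58
eef_pos: [0.4997, 0.0569, 0.1541]
eef_rot: [0.237, 1.552, -0.237]
contact_force: [3.4, -1.1, 5.2]
finger_gap: 0.0151
```

Call:
step_arm --rows '[[[0.002, 0, 0], [0, 0, 0], 0.008], [[0.004, 0, 0], [0, 0, 0], 0.008]]'

```text
time: 18.82
eef_pos: [0.4992, 0.0569, 0.1496]
eef_rot: [0.237, 1.554, -0.238]
contact_force: [3.2, -1.8, 1.8]
finger_gap: 0.015
```

Call:
step_arm --rows '[[[0.002, 0, 0], [0, 0, 0], 0.008], [[0.004, 0, 0], [0, 0, 0], 0.008]]'

```text
time: 19.08
eef_pos: [0.4992, 0.057, 0.1456]
eef_rot: [0.237, 1.554, -0.237]
contact_force: [3.9, -1.7, 0.4]
finger_gap: 0.0148
```

Call:
step_arm --rows '[[[0.0015, 0, 0], [0, 0, 0], 0.008], [[0.003, 0, 0], [0, 0, 0], 0.008]]'

```text
time: 19.32
eef_pos: [0.4993, 0.057, 0.1428]
eef_rot: [0.237, 1.554, -0.237]
contact_force: [3.8, -0.4, 0.4]
finger_gap: 0.0149
```

```bash
python3 look.py n
```

```text
[[ 0.0027  0.2976  0.9547  0.4989]
 [-0.0008  0.9547 -0.2976  0.0571]
 [-1.      0.      0.0028  0.1425]
 [ 0.      0.      0.      1.    ]] [ 3.6254 -1.3168 -2.798 ] 0.015259507638060367
```

View pics/n_z.png

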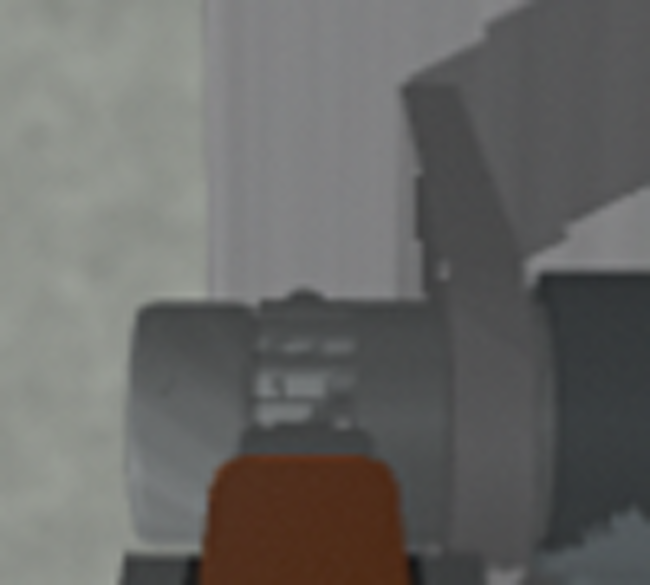

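View pics/n_sz.png

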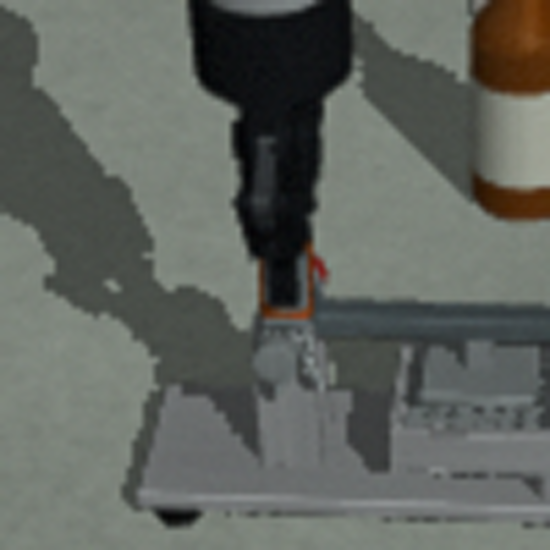

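Call:
step_arm --rows '[[[0.001, 0, 0], [0, 0, 0], 0.008], [[0.002, 0, 0], [0, 0, 0], 0.008], [[0.002, 0, 0], [0, 0, 0], 0.008]]'

```text
time: 19.95
eef_pos: [0.4992, 0.057, 0.1408]
eef_rot: [0.237, 1.554, -0.237]
contact_force: [2.8, -1.6, -1.6]
finger_gap: 0.0152
```

Call:
step_arm --rows '[[[0.001, 0, 0], [0, 0, 0], 0.008], [[0.001, 0, 0], [0, 0, 0], 0.008]]'

```text
time: 20.2
eef_pos: [0.4992, 0.057, 0.1398]
eef_rot: [0.237, 1.554, -0.237]
contact_force: [3.2, -0.3, -1.1]
finger_gap: 0.0148
```

Call:
step_arm --rows '[[[0.001, 0, 0], [0, 0, 0], 0.008], [[0.001, 0, 0], [0, 0, 0], 0.008]]'

```text
time: 20.45
eef_pos: [0.4992, 0.057, 0.1388]
eef_rot: [0.237, 1.554, -0.237]
contact_force: [2.8, -0.6, -1.0]
finger_gap: 0.0152
```

Call:
step_arm --rows '[[[0.0008, 0, 0], [0, 0, 0], 0.008], [[0.0008, 0, 0], [0, 0, 0], 0.008]]'

```text
time: 20.7
eef_pos: [0.4994, 0.0569, 0.1381]
eef_rot: [0.237, 1.553, -0.237]
contact_force: [3.8, -1.4, 0.7]
finger_gap: 0.0153
```

Call:
step_arm --rows '[[[0.0005, 0, 0], [0, 0, 0], 0.008], [[0.0005, 0, 0], [0, 0, 0], 0.008]]'

```text
time: 20.95
eef_pos: [0.4994, 0.0569, 0.1377]
eef_rot: [0.237, 1.553, -0.237]
contact_force: [3.6, -1.0, 1.8]
finger_gap: 0.015
```

Call:
step_arm --rows '[[[0.0005, 0, 0], [0, 0, 0], 0.008], [[0.0005, 0, 0], [0, 0, 0], 0.008]]'

```text
time: 21.2
eef_pos: [0.4995, 0.0569, 0.1374]
eef_rot: [0.237, 1.553, -0.237]
contact_force: [3.3, -0.6, 5.4]
finger_gap: 0.015
```

Call:
step_arm --rows '[[[0.0005, 0, 0], [0, 0, 0], 0.008], [[0.0005, 0, 0], [0, 0, 0], 0.008]]'

```text
time: 21.45
eef_pos: [0.4995, 0.0569, 0.1372]
eef_rot: [0.237, 1.553, -0.238]
contact_force: [2.0, -1.3, 8.1]
finger_gap: 0.0152
```

Call:
step_arm --rows '[[[0.0006, 0, 0], [0, 0, 0], 0.008], [[0.0006, 0, 0], [0, 0, 0], 0.008]]'

```text
time: 21.7
eef_pos: [0.4996, 0.0568, 0.1369]
eef_rot: [0.237, 1.552, -0.237]
contact_force: [1.0, -1.2, 10.7]
finger_gap: 0.0154
```

```bash
python3 look.py o
```

```text
[[ 0.0054  0.2976  0.9547  0.4996]
 [-0.0015  0.9547 -0.2976  0.0568]
 [-1.      0.0002  0.0056  0.1369]
 [ 0.      0.      0.      1.    ]] [ 1.86   -2.4045  9.7183] 0.014819261299532569
```

View pics/o_z.png

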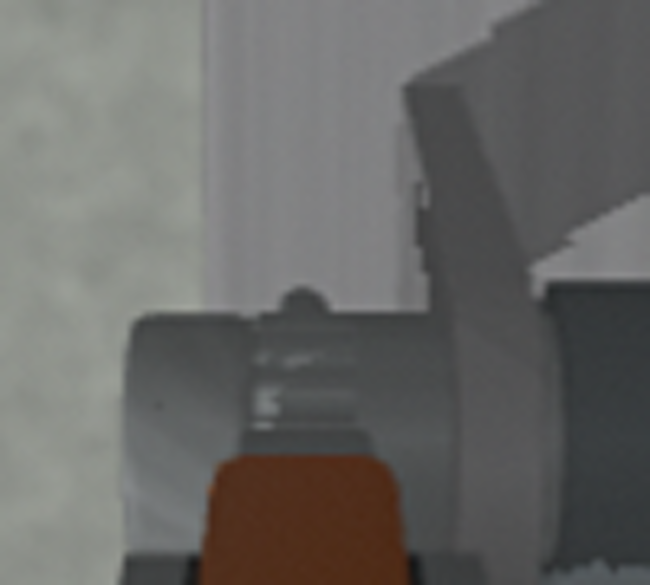

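View pics/o_sz.png

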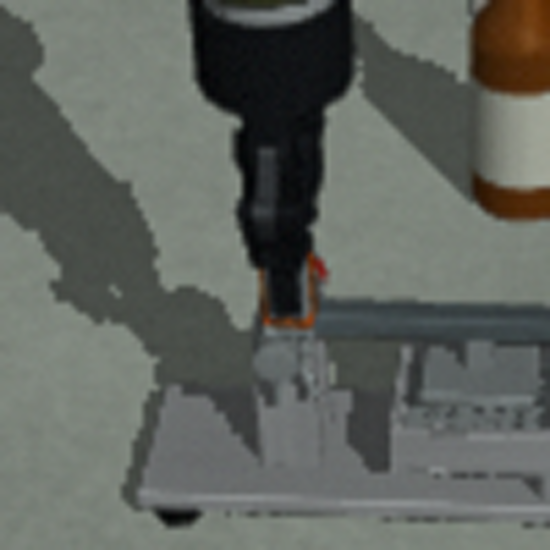

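Call:
step_arm --rows '[[[-0.0006, 0, 0], [0, 0, 0], 0.008], [[-0.0006, 0, 0], [0, 0, 0], 0.02], [[-0.0006, 0, 0], [0, 0, 0], 0.03], [[-0.0006, 0, 0], [0, 0, 0], 0.05], [[-0.0006, 0, 0], [0, 0, 0], 0.05], [[-0.0006, 0, 0], [0, 0, 0], 0.05]]'

```text
time: 22.7
eef_pos: [0.4992, 0.057, 0.1364]
eef_rot: [0.237, 1.554, -0.237]
contact_force: [0.3, 0.2, 0.1]
finger_gap: 0.05
```

Call:
step_arm --rows '[[[-0.01, 0, 0], [0, 0, 0], 0.05], [[-0.03, 0, 0], [0, 0, 0], 0.05], [[-0.06, 0, 0], [0, 0, 0], 0.05], [[-0.08, 0, 0.03], [0, 0, 0], 0.05], [[-0.08, 0, 0.06], [0, 0, 0], 0.05], [[-0.08, 0, 0.06], [0, 0, 0], 0.05]]'

```text
time: 23.45
eef_pos: [0.5573, 0.0386, 0.217]
eef_rot: [0.237, 1.553, -0.238]
contact_force: [0.8, 0.2, -0.1]
finger_gap: 0.05
```

```bash
python3 - <<'E'
from h import *
o=env.get_obs();print(o["time"],toolT(o),o["contact_force"])
c=shot("wrist","p_w"); s=shot("side","p_s"); t=shot("top")
for cc,n in((c,"w"),(s,"s"),(t,"t")):
    u,v=proj(cc,[0.494,.06,.13]).astype(int); print(u,v)
    r=45 if n!="w" else 60
    cv2.imwrite(f"pics/p_{n}z.png",cv2.resize(cc["img"][max(v-r,0):v+r,u-r:u+r],(580,580),interpolation=cv2.INTER_CUBIC))
E
```

```text
23.45 [[ 0.0046  0.2985  0.9544  0.5573]
 [-0.0012  0.9544 -0.2985  0.0386]
 [-1.      0.0002  0.0048  0.217 ]
 [ 0.      0.      0.      1.    ]] [ 0.8283  0.152  -0.0638]
257 115
228 158
214 210
```

View pics/p_wz.png

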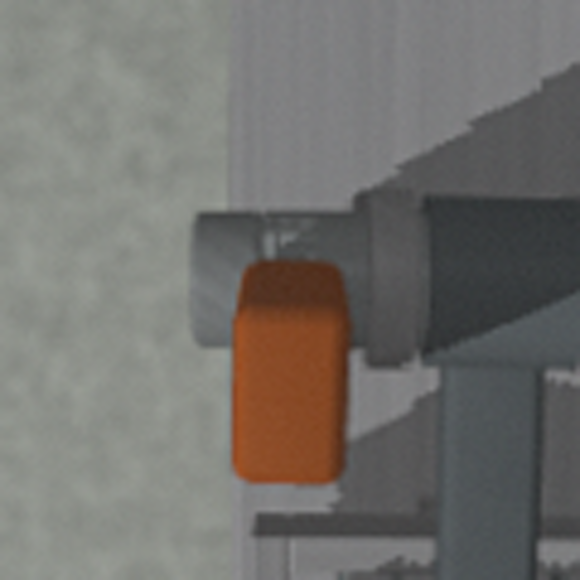

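View pics/p_sz.png

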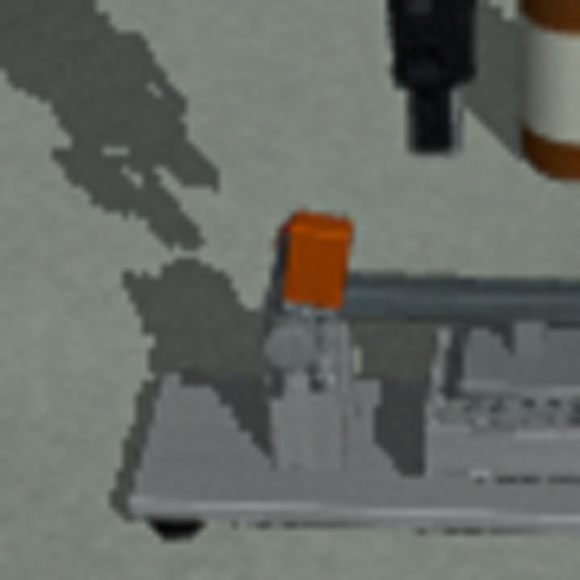

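View pics/p_s.png

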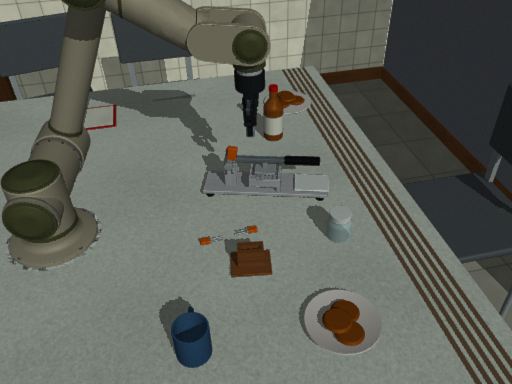

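```bash
cat > ov.py <<'E'
from h import *
import sys
def corners(th,dz=0,a=0.0):
    yaw=np.radians(-17.3); X=np.array([np.cos(yaw),np.sin(yaw),0]);Y=np.array([-X[1],X[0],0]);Z=np.array([0,0,1.])
    A=np.array([0.4925,.0590,.110])
    out=[]
    for sx in(-1,1):
      for sy in(-1,1):
        for zz in(18,58):
          x=6+13*sx; z=zz+dz
          xx=x*np.cos(th)+z*np.sin(th); z2=-x*np.sin(th)+z*np.cos(th)
          out.append(A+X*(xx+a)/1e3+Y*8*sy/1e3+Z*z2/1e3)
    return out
if __name__=="__main__":
  s=shot("side");w=shot("wrist")
  for nm,cc in(("s",s),("w",w)):
    u,v=proj(cc,[0.494,.06,.13]).astype(int); r=30 if nm=="s" else 60; k=580/(2*r)
    row=[]
    for deg in(0,8):
      im=cv2.resize(cc["img"][v-r:v+r,u-r:u+r],(580,580),interpolation=cv2.INTER_CUBIC)
      C=[((proj(cc,p)-[u-r,v-r]+.5)*k).astype(int) for p in corners(np.radians(deg))]
      for i in range(8):
        for b in(1,2,4):
          j=i^b
          if j>i: cv2.line(im,tuple(map(int,C[i])),tuple(map(int,C[j])),(0,255,0),1)
      row.append(im[:, 90:490])
    cv2.imwrite(f"pics/ov_{sys.argv[1]}_{nm}.png",np.hstack(row))
E
python3 ov.py a
```

```text
(no output)
```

View pics/ov_a_s.png

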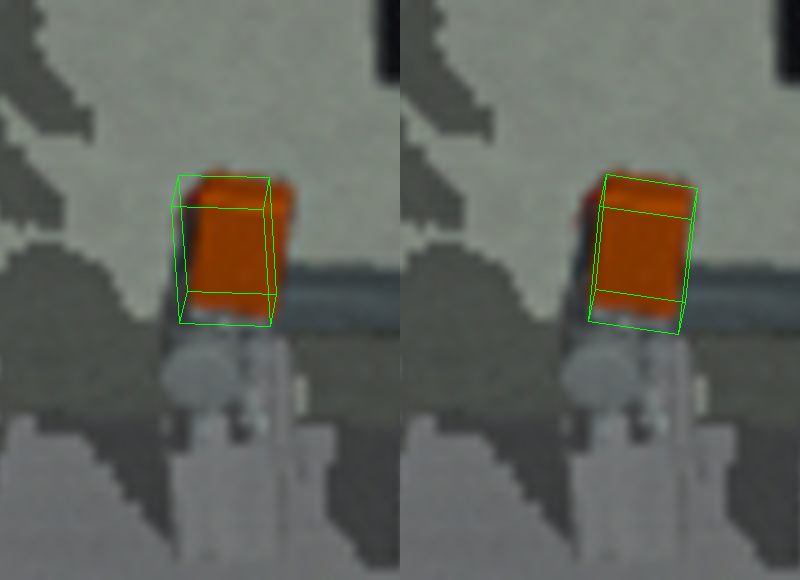

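View pics/ov_a_w.png

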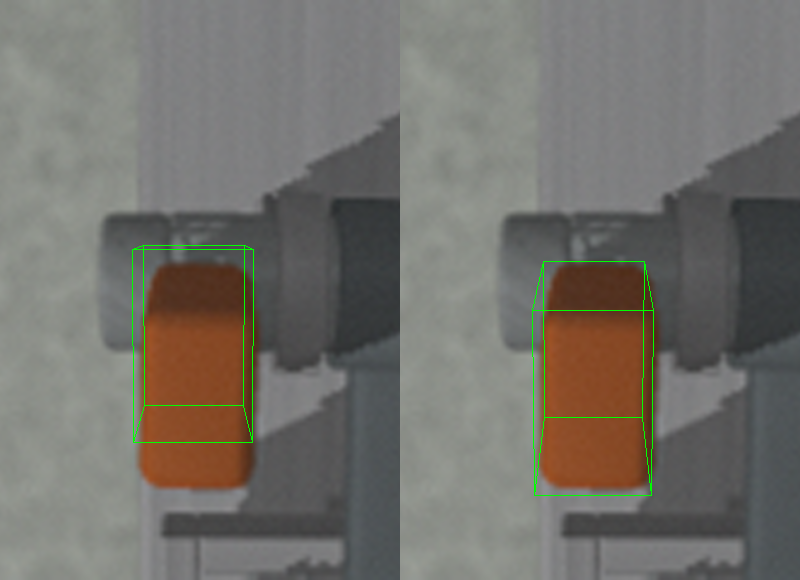

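```bash
python3 - <<'E'
from h import *
T=toolT()
for p in ([0.54,-0.04,0.18],[0.548,-0.03,0.06]): print(T[:3,:3].T@(np.array(p)-T[:3,3]))
E
```

```text
[ 0.037  -0.0805  0.0087]
[ 0.157  -0.0686  0.0129]
```

Call:
step_arm --rows '[[[0, -0.04, 0.009], [0, 0, 0.18], 0], [[0, -0.08, 0.009], [0, 0, 0.36], 0], [[0.03, -0.08, 0.009], [0, 0, 0.54], 0], [[0.037, -0.08, 0.009], [0, 0, 0.7], 0], [[0.037, -0.08, 0.009], [0, 0, 0.785], 0], [[0.037, -0.08, 0.009], [0, 0, 0.785], 0]]'

```text
time: 24.45
eef_pos: [0.5407, -0.0404, 0.1793]
eef_rot: [0.819, 1.353, 0.378]
contact_force: [-0.1, -0.2, -0.1]
finger_gap: 0.0
```

```bash
python3 - <<'E'
from h import *
o=env.get_obs();T=toolT(o);print(o["time"],T,o["joint_pos"])
print(T[:3,:3].T@(np.array([0.548,-0.03,0.065])-T[:3,3]))
c=shot("wrist","q_w"); print(proj(c,[.494,.06,.12]))
E
```

```text
24.45 [[ 0.2128  0.2102  0.9542  0.5407]
 [ 0.674   0.6755 -0.2991 -0.0404]
 [-0.7074  0.7068  0.0021  0.1793]
 [ 0.      0.      0.      1.    ]] [-0.638   0.4778  1.5442  0.7364  1.4696 -2.1187]
[ 0.0894 -0.0722  0.0036]
[275.6347 105.7461]
```

View pics/q_w.png

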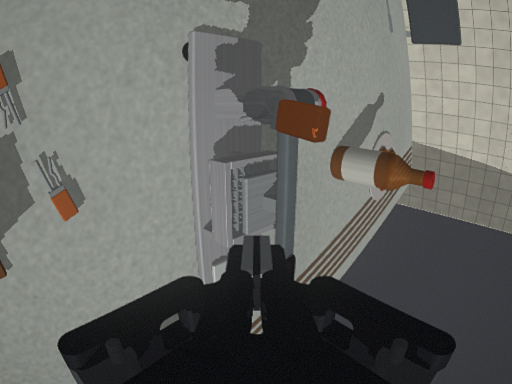

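Call:
step_arm --rows '[[[0.03, -0.024, 0], [0, 0, 0], 0], [[0.06, -0.048, 0], [0, 0, 0], 0], [[0.089, -0.072, 0.003], [0, 0, 0], 0], [[0.089, -0.072, 0.003], [0, 0, 0], 0]]'

```text
time: 25.0
eef_pos: [0.5476, -0.0283, 0.0652]
eef_rot: [0.817, 1.355, 0.38]
contact_force: [0.8, 0.5, 1.2]
finger_gap: -0.0001
```

```bash
python3 - <<'E'
from h import *
o=env.get_obs();print(o["time"],o["eef_pos"],o["contact_force"])
c=shot("wrist","r_w"); u,v=proj(c,[.494,.06,.12]).astype(int);print(u,v)
cv2.imwrite("pics/r_z.png",cv2.resize(np.rot90(c["img"][max(v-60,0):v+60,u-75:u+75],1),(640*12//15,600 if False else 640),interpolation=cv2.INTER_CUBIC)[:600])
E
```

```text
25.0 [ 0.5476 -0.0283  0.0652] [0.7609 0.4687 1.1626]
412 110
```

View pics/r_z.png

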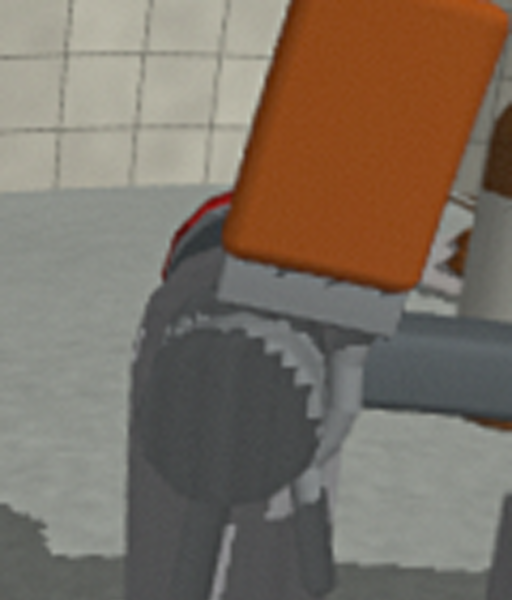

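View pics/r_w.png

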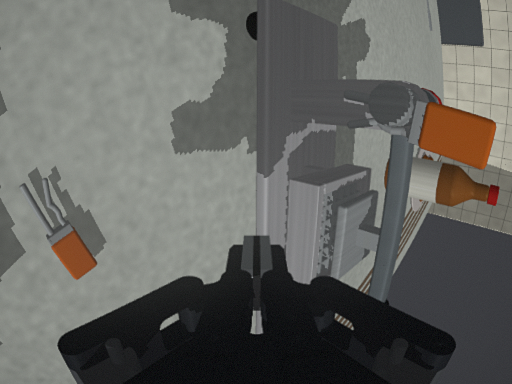

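```bash
cat > fit.py <<'E'
from h import *
from ov import *
c=shot("wrist")
c["img"]=cv2.imread("pics/r_w.png")
u,v=412,110
def draw(th,dz,A=None,s=8):
    im=cv2.resize(c["img"][v-50:v+60,u-60:u+90],None,fx=s,fy=s,interpolation=cv2.INTER_CUBIC)
    P=lambda p:tuple(int(x) for x in (proj(c,p)-[u-60,v-50]+.5)*s)
    C=[P(p) for p in corners(np.radians(th),dz)]
    for i in range(8):
        for b in(1,2,4):
            j=i^b
            if j>i: cv2.line(im,C[i],C[j],(0,255,0),1)
    yaw=np.radians(-17.3);X=np.array([np.cos(yaw),np.sin(yaw),0]);Y=np.array([-X[1],X[0],0])
    for off in(-.018,-.0085,0):
        pts=[P(np.array([.4925,.059,.110])+Y*off+.012*(X*np.cos(a)+np.array([0,0,1])*np.sin(a))) for a in np.linspace(0,2*np.pi,60)]
        cv2.polylines(im,[np.array(pts)],True,(0,0,255) if off else (255,255,0),1)
    # underside line z=12 (center-26)
    t=np.radians(th)
    for sy in(-.008,.008):
        q=[]
        for x in(-7,19):
            z=12+dz; q.append(P(np.array([.4925,.059,.110])+Y*sy+X*(x*np.cos(t)+z*np.sin(t))/1e3+np.array([0,0,1])*(-x*np.sin(t)+z*np.cos(t))/1e3))
        cv2.line(im,q[0],q[1],(255,0,255),1)
    return np.rot90(im,1)
cv2.imwrite("pics/fit.png",cv2.resize(np.hstack([draw(8,0),draw(11,0)]),(800,545)))
E
python3 fit.py
```

```text
(no output)
```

View pics/fit.png

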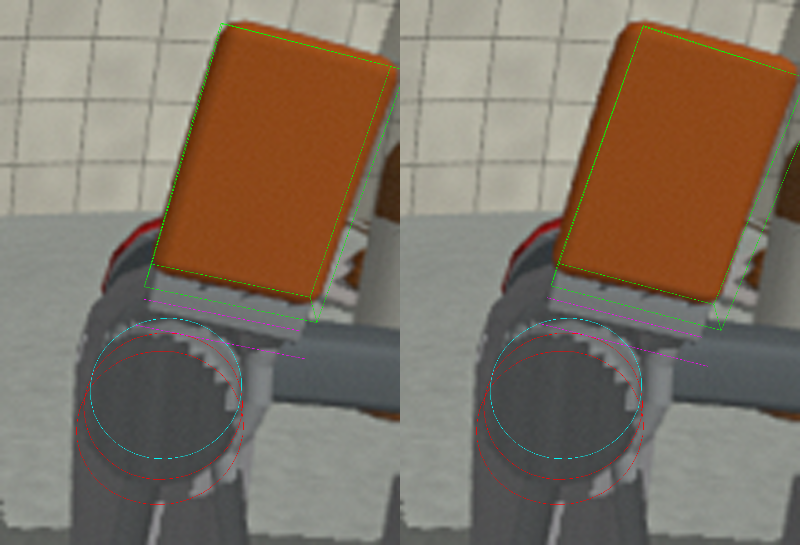

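View pics/p_w.png

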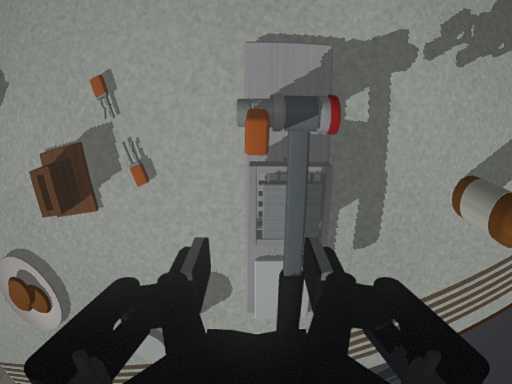

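The red head at (334,115) is still flush against the ear, and the clip is seated at (257,130). The gripper is clear of everything, so I'm handing in.

```bash
python3 -c "
from bench import env
print(env.sign_off())"
```

```text
the job is handed in; nothing more can be done
None
```

I pushed the pin fully home, fitted the clip through its cross-hole, let go and handed the job in at about 25 s.

- **Pin:** I pushed the red head until it stopped on the ear, where the force rose from about 4 N to 11 N. The last overhead wrist picture still shows the head flush on the ear.
- **Clip:** I took the large clip from the stand, lined it up with the hole using the wrist camera, and slid the straight leg in with at most about 6 N. It then seated firmly, and I pressed to about 11 N before releasing.
- **Last checks:** A close wrist view from the side shows the closed end on the shank to within about 1 mm. The sprung leg is curled underneath it. The gripper was clear of everything, and I saw no sign that the plate, bottle, mug or jar had moved.
- **Not perfect:** When I released it, the clip tipped about 8° towards the lever and rests at that lean. I left it like that because it was otherwise seated and hooked under. My overlay of the pin's outline was about a millimetre off the picture, so the 1 mm figure is approximate.

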